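# Close up the sample racks in the analyser's loading tray and start the run

## Task

Load the blood analyser: with the fingers, push the two tube racks that stand in its loading tray along the tray floor until they are closed up together, square and fully home against the fence at the back of the tray, then press the large round start key on the console beside the tray fully down and let it come up again. The racks are only slid, never lifted or tipped over. Do not press the small stop key, and leave the pen and tube stand on the console and everything on the bench round about where they are.

Things in the scene. Friction and masses are not known exactly. Their poses are not given: they have to be found in the camera images.
- loader: The analyser with its loading tray, one fixed unit. Origin on the bench under the middle of the tray; x along the tray to its back fence (away from the robot), y left, z up. Steel tray floor 30 mm above the bench, x = -150 to +150 mm, open in front. Right of it a raised console (x = -160 to +165, y = -105 to -200, top 45 mm high). Tall housing (350 mm) left of y = +460 mm.
- fence (a point): Foot of the tray's back fence: the middle of its face, at tray floor level (loader x = +150 mm). The fence stands 40 mm above the floor. Tray 190 mm wide inside (y = -95 to +95 mm) between guides that stand 25 mm above the floor from x = -130 mm; the left guide ends at x = +85 mm, where a feed lane runs off left along the fence.
- rack_a: Grey rack in the tray with 14 capped tubes (2 rows of 7) clipped firmly in. 50 mm (x) by 160 mm (y), body 55 mm high, caps up to 84 mm; 0.27 kg, slides easily (a few N). Origin: centre of underside. Its long side lies across the tray, a little askew. Either rack may be the one nearer the fence: that one is home at loader x = 125 mm, the other at 75 mm.
- rack_b: The other grey tube rack in the tray, the same rack with 9 tubes, about 0.22 kg. Origin at the centre of its underside, axes and sizes as for rack_a.
- start_key_top (a point): Centre of the top of the start key: the large round white key on the console, 34 mm across in a 50 mm grey collar, its top 67 mm above the bench and 10 mm above the collar. Pressed straight down.
- start_key (a joint): Start key: 0 up, 0.006 m fully down. A spring returns it; 5 N presses it fully down.
- stop_key_top (a point): Centre of the top of the stop key, the small round white key (16 mm across) on the console, 70 mm beyond the start key towards the fence. Not to be pressed.
- stop_key (a joint): Stop key: 0 up, 0.005 m fully down.
- stat_stand: Small white stand (38 mm foot) holding one capped tube, 86 mm high, loose on the console beyond the stop key. Origin at the centre of its underside. Leave alone.
- marker: Marker pen, 128 mm long, 13 mm thick, lying along the front part of the console. Origin under its middle, x along the pen. Leave alone.
- bench_rack: Black square rack full of tubes (111 by 132 mm, 84 mm high) on the bench left of the tray. Origin at the centre of its underside. Leave alone.
- disinfectant: White bottle, 64 mm across, 170 mm high, on the bench to the left. Leave alone.
- label_roll: Roll of paper labels lying flat, 84 mm across, 34 mm high, on the bench right of the console. Leave alone.
- lancet_box: Small cardboard box, 70 by 100 by 45 mm high, on the bench right of the console. Leave alone.
- cap_pot: White open pot, 56 mm across, 45 mm high, on the bench right of the console. Leave alone.
Not all that is in view belongs to the job. What is shaped like the rack_b but green is not meant.

How it is judged:
By the outcome, as a careful person would: the job done as asked, in the order asked, and still so for the second after the job is handed in, with the robot touching nothing.
It also fails if it takes over 45 s, if anything falls off the work surface, if the arm or the gripper's body presses on something with over 40 N, if the wrist force passes 120 N, or if a joint passes its speed limit or range.

## Robot

A 6-joint arm with a two-finger parallel gripper is mounted at the origin on the work surface. World frame = base frame: x ahead of the robot, y to its left, z up, the work surface at z = 0. Lengths are in m, angles in rad, forces in N, time in s.
With the tool pointing down it reaches from about 0.375 to 0.9 m from the base axis. Payload 3.1 kg.
Tool frame: the origin (TCP) lies midway between the tips of the shut fingers; the grasp point (between the pads) lies pinch_z behind it (pinch_z is the distance from the TCP to the grasp point, in m); y points along the fingers, z is the direction in which the jaws open and shut, and the axes are right-handed (so a half turn about y gives the same grasp; the last joint's range is limited). The gripper opens to 87 mm and grips with 3 to 60 N. Pads are 19 mm wide; open, the fingers measure 117 mm over their backs; the gripper's body (75 mm by 190 mm) begins 51 mm behind the grasp point.
Start: joints at [-1.435, 0.527, 1.433, -0, 1.181, -0.178], TCP at [0.194, -0.594, 0.223] pointing down, gripper open.
Joint ranges: [-3.08, 3.08], [-0.75, 2.2], [0.22, 2.44], [-1.43, 4.57], [0, 2.65], [-2.85, 2.85]. Speed limits (rad/s): [2.79, 2.79, 3.14, 3.14, 3.14, 3.14].

## Interface

Orientations are given as a unit quaternion [x, y, z, w].
In Python, from rig import get_obs, camera, hand_in, pinch_z gives the robot as it stands. The module is installed in compiled form; this text tells all that it offers.
- The arm moves only by the tool arm_command, never from a script. Its argument "plan" is a list of rows, each a list of 2 entries, a list of its own where there are three numbers: the shift along the world's x, y, z in units of 25 mm (1.0 is 25 mm), then the turn about the world's z in units of 5 degrees (1.0 is 5 degrees). A call has 1 to 5 rows; each row is the pose to reach, as a shift and turn from the pose commanded when the call began; what a row does not reach only later rows make up. A row lasts 1/10 s, in which the tool goes at most 50 mm and 8.59 degrees, less where a joint would pass 70% of its speed; a pose out of reach is approached as far as the arm can. A call with a gripper value outside its range is refused whole. "fingers" is the opening, from -1 (shut) to 1 (fully open), set as the call begins (left out, the last holds). The fingers move at their own pace and stop on an object; "force" is the grip in N (left out, the last holds). Time passes only in rows, so rows that repeat a pose let the fingers close. It gives the time, the measured TCP pose, the force and the opening at its end, in the units of the state.
- get_obs(): the state, without advancing time (a new reading comes with each control period).
- camera(name): name is "scene" or "top" or "wrist"; returns a dict with "pixels" (480x640x3 uint8, red, green, blue), "camera_matrix" (3x3 intrinsics, pixels), "distortion" ([k1, k2, p1, p2, k3] as OpenCV has them; the pictures are not rectified), "R" (3x3) and "t" (3): a world point X has camera coordinates R X + t. Camera axes: x right, y down, z forward; pixel columns grow to the right and rows downward; lengths in m; the calibration is good to about 2 mm. A picture is of the moment at which its call begins. There is no depth.
- hand_in(): hands the job in, once; it reports no verdict.
The state is a dict: "time": time; "q": joint angles; "joint_velocities": joint speeds; "joint_torque": joint torques, N m; "position": TCP position; "tool_rot": TCP orientation; "ft_force": force on the tool from outside, world axes, zero at the start; "moment": the same for the moment, N m; "grip_width": finger opening in m.
Only numpy, scipy, OpenCV 4.12 (cv2) and the standard library are available. Lean on these libraries where they do the work, as an engineer would, in place of code of your own. Each camera call takes 0.05 s, during which the arm holds its last target.

## Working session

There is one attempt and no reset: what is moved stays moved. The work goes in short steps, Python scripts to look and compute and a tool call to move; the robot and the scene stay as the last step left them, time stands still between calls to the robot, and variables do not carry over. Pictures are saved under pics/ and viewed, and the job is handed in when it is done.

Besides the shell and the picture viewer there is one more tool, called after "Call:" by a JSON object that holds its "api" and its "payload". arm_command: Moves the arm, as the interface text tells. Its arguments: {"type":"object","properties":{"plan":{"type":"array"},"fingers":{"type":"number"},"force":{"type":"number"}},"required":["plan"]}

```bash
mkdir -p pics; python3 - <<'E'
from rig import get_obs,camera,pinch_z
import cv2,numpy as np
print(pinch_z); o=get_obs(); print(o)
for n in ["scene","top","wrist"]:
    c=camera(n); cv2.imwrite(f"pics/{n}0.png",c["pixels"][:,:,::-1])
    print(n,c["camera_matrix"].tolist(),np.round(c["distortion"],4),(-c["R"].T@c["t"]).round(3),c["R"].round(3).tolist())
E
```

```text
0.0187
{'time': 0.0, 'q': array([-1.43449664e+00,  5.28494385e-01,  1.43392271e+00, -1.92269186e-05,
        1.18138553e+00, -1.78478708e-01]), 'joint_velocities': array([-1.52027690e-03,  5.68863378e-05, -8.28158088e-04, -1.97446839e-04,
        9.77768467e-04,  1.12714933e-05]), 'joint_torque': array([-2.86182032e-03, -4.40048003e+01, -1.76588827e+01,  6.34000800e-02,
        5.84216136e-02, -1.52176181e-04]), 'position': array([ 0.19343626, -0.59352982,  0.22154781]), 'tool_rot': array([-0.11082436,  0.69914732, -0.69758471,  0.11084475]), 'ft_force': array([-0.35213272, -0.19069111,  0.37279412]), 'moment': array([-0.01855438,  0.00640613,  0.02165359]), 'grip_width': 0.08740064979111978}
scene [[503.28419165924925, 0.0, 324.7161651938459], [0.0, 503.28419165924925, 237.77437422272797], [0.0, 0.0, 1.0]] [-0.1331  0.      0.      0.      0.    ] [ 1.16  -0.659  0.713] [[0.729, 0.684, -0.006], [0.399, -0.433, -0.808], [-0.555, 0.587, -0.589]]
top [[572.5871949224007, 0.0, 324.43289759729294], [0.0, 572.5871949224007, 236.28474721570436], [0.0, 0.0, 1.0]] [0.0597 0.     0.     0.     0.    ] [ 0.323 -0.012  1.282] [[-0.03, -1.0, -0.005], [-0.983, 0.03, -0.184], [0.184, -0.001, -0.983]]
wrist [[425.12305891702044, 0.0, 314.8124147370321], [0.0, 425.12305891702044, 226.65761368756554], [0.0, 0.0, 1.0]] [-0.0955  0.      0.      0.      0.    ] [ 0.265 -0.57   0.385] [[0.31, -0.951, -0.001], [-0.913, -0.298, 0.278], [-0.265, -0.085, -0.961]]
```

View pics/top0.png

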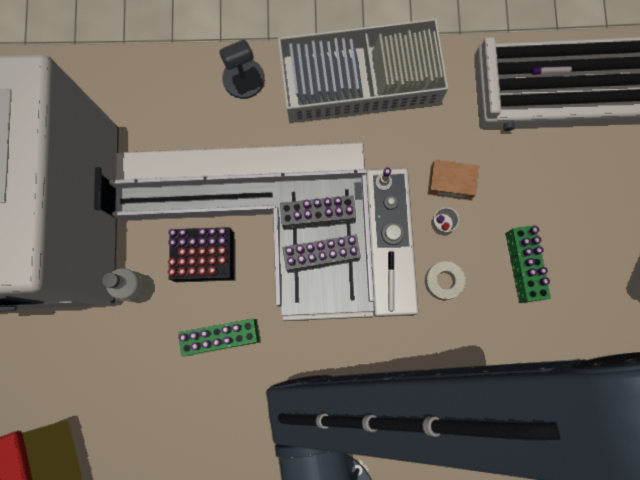

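View pics/scene0.png

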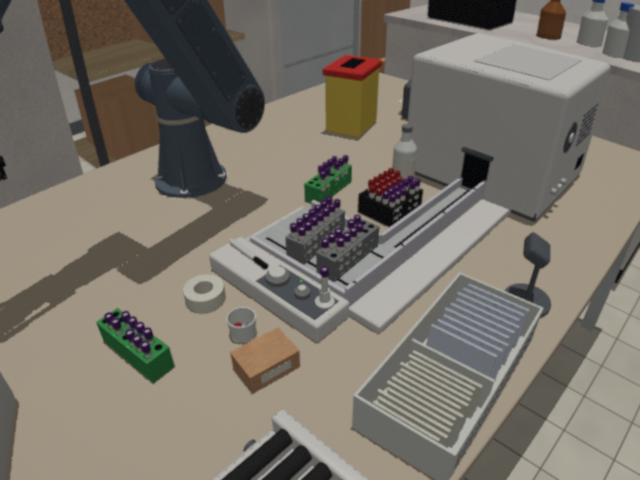

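View pics/wrist0.png

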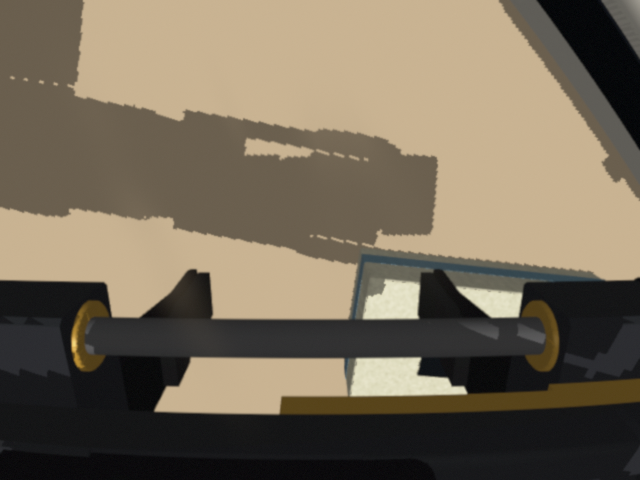

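The top view shows the tray at about px (275–370, 175–318). The far rack is near (318,211), the near rack near (322,253), the start key at (393,233), the stop key at (391,202) and the pen near (391,280). I'll zoom in for the details.

```bash
cat > h.py <<'E'
import cv2,numpy as np
def ray(c,uv):
    K=c["camera_matrix"];u=cv2.undistortPoints(np.array(uv,float).reshape(-1,1,2),K,np.array(c["distortion"])).reshape(-1,2)
    d=np.c_[u,np.ones(len(u))]@c["R"]; return -c["R"].T@c["t"],d
def onz(c,uv,z):
    o,d=ray(c,uv); return o+d*((z-o[2])/d[:,2])[:,None]
def proj(c,X):
    return cv2.projectPoints(np.array(X,float).reshape(-1,1,3),cv2.Rodrigues(c["R"])[0],c["t"],c["camera_matrix"],np.array(c["distortion"]))[0].reshape(-1,2)
def crop(c,x0,y0,x1,y1,s,f):
    cv2.imwrite(f,cv2.resize(c["pixels"][y0:y1,x0:x1,::-1],None,fx=s,fy=s,interpolation=cv2.INTER_CUBIC))
E
python3 - <<'E'
from rig import *
from h import *
c=camera("top"); crop(c,265,140,425,325,3.2*1,"pics/topc.png")
c=camera("scene"); crop(c,200,170,400,340,3.5,"pics/scc.png")
E
```

```text
(no output)
```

View pics/topc.png

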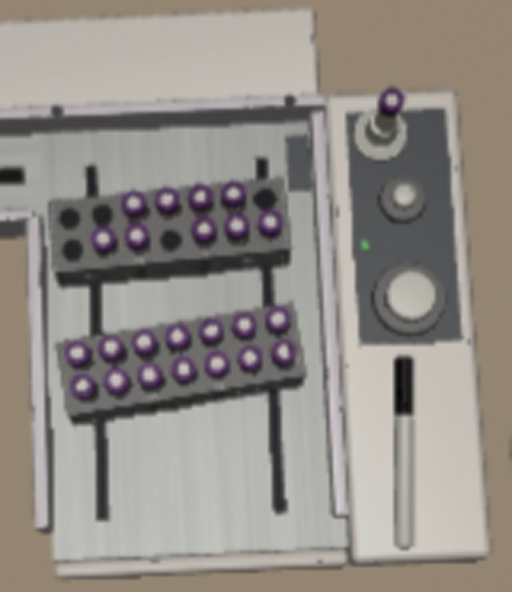

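View pics/scc.png

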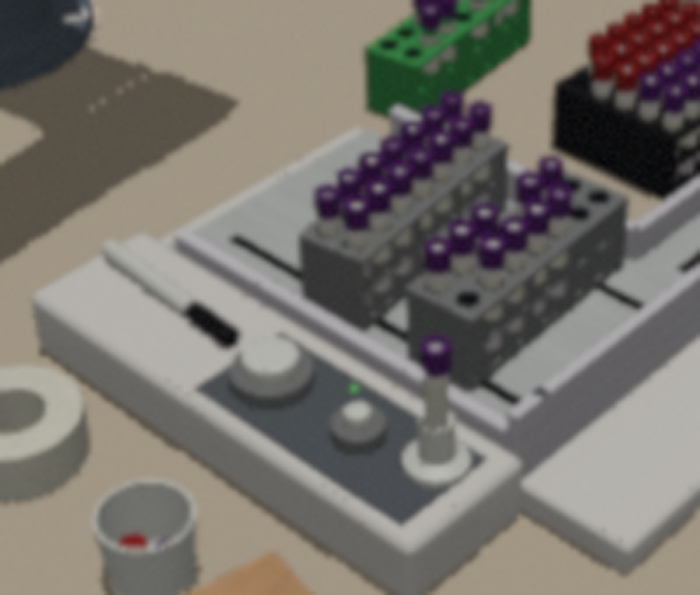

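```bash
python3 - <<'E'
from rig import *
from h import *
c=camera("top"); s=camera("scene")
T=lambda p:np.array(p,float)/3.2+[265,140]-0.35
S=lambda p:np.array(p,float)/3.5+[200,170]-0.35
def show(n,p,z,f=T,cam=c):
    w=onz(cam,f(p),z); print(n,(w*1000).round(1)[:,:2].tolist()); return w
k=show("keys top (start,stop)",[[410,295],[404,194]],.067)
show("keys scene",[[271,353],[358,411]],.067,S,s)
show("console corners NR,NL,FR,FL",[[487,552],[352,562],[458,92],[328,95]],.045)
show("console scene NR,FR",[[37,298],[408,550]],.045,S,s)
show("fence foot",[[60,132],[290,122]],.030)
show("tray front edge",[[57,565],[345,555]],.030)
a=show("A caps",[[77,352],[277,320],[83,386],[284,352]],.114)
b=show("B caps",[[134,204],[234,193],[104,239],[270,223]],.114)
show("right guide inner top",[[335,515],[313,112]],.055)
show("left guide",[[40,525],[33,215]],.055)
d=k[1]-k[0]; print("loader dir deg",np.degrees(np.arctan2(d[1],d[0])),np.hypot(*d[:2]))
for n,q in(("A",a),("B",b)):
    for i in(0,2):
        e=q[i]-q[i+1]; print(n,np.degrees(np.arctan2(-e[0],e[1])))
E
```

```text
keys top (start,stop) [[555.3, -160.9], [625.4, -160.4]]
keys scene [[556.0, -160.6], [628.1, -161.8]]
console corners NR,NL,FR,FL [[383.2, -205.6], [379.1, -115.3], [703.1, -204.5], [703.9, -113.5]]
console scene NR,FR [[389.2, -207.2], [706.2, -203.8]]
fence foot [[687.3, 75.9], [689.6, -87.0]]
tray front edge [[383.8, 82.9], [384.6, -112.1]]
A caps [[515.5, 61.5], [532.5, -68.3], [493.2, 58.1], [511.4, -72.0]]
B caps [[612.6, 22.3], [617.9, -43.4], [589.7, 42.5], [597.0, -66.2]]
right guide inner top [[409.9, -104.7], [688.9, -101.8]]
left guide [[409.3, 92.0], [621.5, 93.7]]
loader dir deg 0.39019613894824795 0.0701696734240735
A 7.459813538127797
A 7.948611311519255
B 4.6741508797266125
B 3.8668425214712623
```

Far rack is rack_b (9 tubes, yaw about 4°). Near rack is rack_a (14 tubes, centre about (513,-5) mm, yaw about 7.7°). The loader origin is about (538.5,-6) mm with a yaw of about 0.5°. Next I'll work out how far the tool has to turn.

```bash
python3 - <<'E'
from rig import *
from scipy.spatial.transform import Rotation as R
import numpy as np
o=get_obs();M=R.from_quat(o["tool_rot"]).as_matrix();print(M.round(3))
z=M[:,2];print("jaw dir deg",np.degrees(np.arctan2(z[1],z[0])))
d=np.array([.44,-.007,.223])-o["position"];print(d/.025)
E
```

```text
[[-0.951 -0.     0.31 ]
 [-0.31   0.    -0.951]
 [-0.    -1.    -0.   ]]
jaw dir deg -71.96269968732136
[ 9.85950315 23.48447199  0.02700604]
```

Call:
{"api": "arm_command", "payload": {"plan": [[[0.7,1.8,0],-0.7],[[1.4,3.6,0],-1.4],[[2.1,5.4,0],-2.1],[[2.8,7.2,0],-2.8],[[3.5,9,0],-3.5]], "fingers": 1}}

```text
time: 0.85
position: [0.2814, -0.3675, 0.2227]
tool_rot: [0.002, -0.707, 0.707, -0.002]
ft_force: [0.5, 0.2, 0.6]
grip_width: 0.0872
```

Call:
{"api": "arm_command", "payload": {"plan": [[[0.7,1.7,0],0],[[1.4,3.4,0],0],[[2.1,5.1,0],0],[[2.8,6.8,0],0],[[3.5,8.5,0],0]]}}

```text
time: 1.35
position: [0.3691, -0.1552, 0.2229]
tool_rot: [0.003, -0.707, 0.707, -0.003]
ft_force: [0.8, -0.5, -0.9]
grip_width: 0.0871
```

Call:
{"api": "arm_command", "payload": {"plan": [[[0.7,1.5,0],0],[[1.4,3,0],0],[[2.1,4.5,0],0],[[2.8,6,0],0],[[2.86,6,0],0]]}}

```text
time: 1.85
position: [0.4414, -0.003, 0.2229]
tool_rot: [-0.005, 0.707, -0.707, 0.006]
ft_force: [-0.2, -0.5, -0.0]
grip_width: 0.087
```

Call:
{"api": "arm_command", "payload": {"plan": [[[0,0,0],0],[[0,0,0],0]]}}

```text
time: 2.05
position: [0.4397, -0.0074, 0.2225]
tool_rot: [0.003, -0.707, 0.707, -0.003]
ft_force: [0.3, 0.9, 0.7]
grip_width: 0.0871
```

Call:
{"api": "arm_command", "payload": {"plan": [[[0,0,-1.7],0],[[0,0,-3.4],0],[[0,0,-5],0],[[0,0,-6.6],0],[[0,0,-6.6],0]]}}

```text
time: 2.55
position: [0.4361, -0.0074, 0.0532]
tool_rot: [-0.006, 0.708, -0.706, -0.002]
ft_force: [-1.1, -0.7, 0.6]
grip_width: 0.0871
```

```bash
python3 - <<'E'
from rig import *
from h import *
print(get_obs()["position"])
c=camera("scene"); crop(c,180,100,420,300,3,"pics/sc1.png")
c=camera("wrist"); cv2.imwrite("pics/w1.png",c["pixels"][:,:,::-1])
E
```

```text
[ 0.43609348 -0.00743965  0.05318869]
```

View pics/sc1.png

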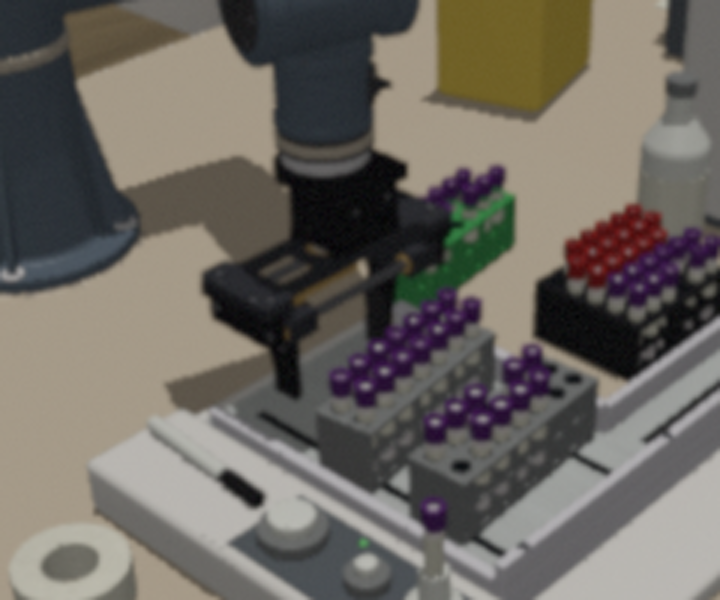

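View pics/w1.png

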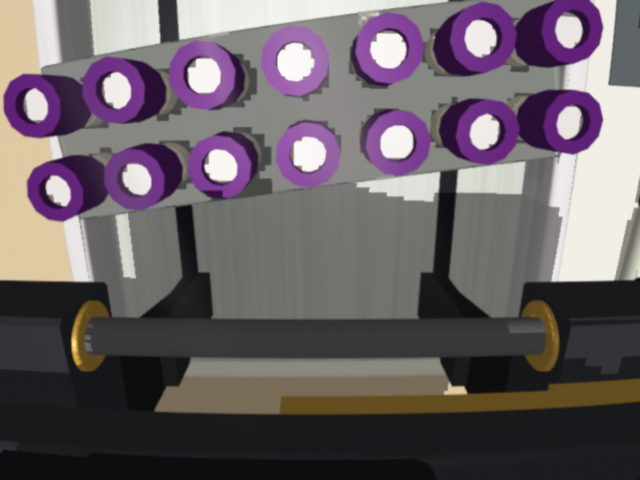

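Call:
{"api": "arm_command", "payload": {"plan": [[[0.3,0,0],0],[[0.6,0,0],0],[[0.9,0,0],0],[[1.2,0,0],0],[[1.5,0,0],0]]}}

```text
time: 3.15
position: [0.4782, -0.0066, 0.0583]
tool_rot: [0.003, -0.707, 0.707, -0.004]
ft_force: [-0.5, 0.5, 0.2]
grip_width: 0.0868
```

Call:
{"api": "arm_command", "payload": {"plan": [[[0.3,0,0],0],[[0.6,0,0],0],[[0.9,0,0],0],[[1.2,0,0],0],[[1.2,0,0],0]]}}

```text
time: 3.65
position: [0.5096, -0.0071, 0.0575]
tool_rot: [0.002, -0.707, 0.707, -0.004]
ft_force: [0.2, -0.8, 0.2]
grip_width: 0.0868
```

```bash
python3 - <<'E'
from rig import *
from h import *
print(get_obs()["position"])
c=camera("scene"); crop(c,200,120,420,300,3,"pics/sc2.png")
c=camera("wrist"); cv2.imwrite("pics/w2.png",c["pixels"][:,:,::-1])
E
```

```text
[ 0.50961974 -0.00708169  0.05754662]
```

View pics/sc2.png

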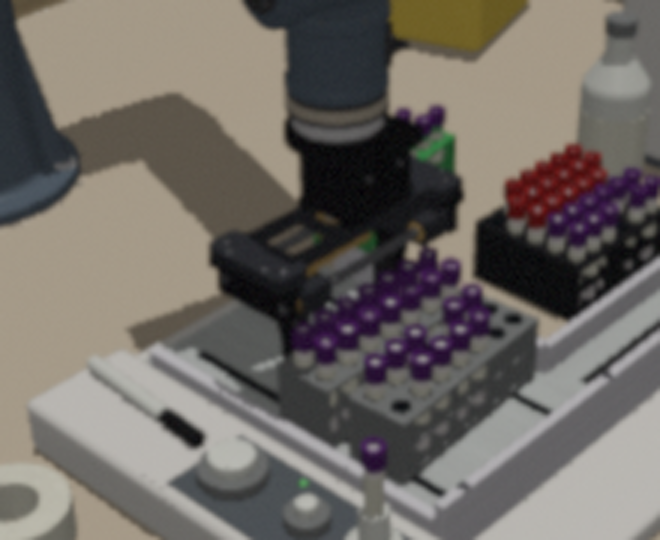

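View pics/w2.png

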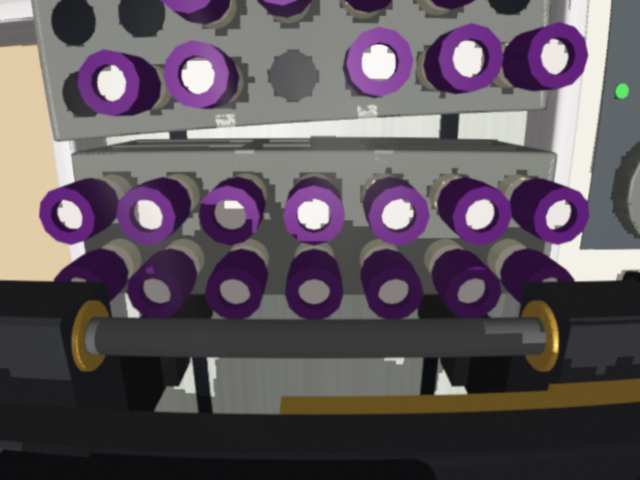

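Call:
{"api": "arm_command", "payload": {"plan": [[[0.4,0,0],0],[[0.8,0,0],0],[[1.2,0,0],0],[[1.6,0,0],0],[[2.0,0,0],0]]}}

```text
time: 4.25
position: [0.5584, -0.0067, 0.0574]
tool_rot: [-0.003, 0.707, -0.707, 0.003]
ft_force: [-2.0, 0.5, -1.2]
grip_width: 0.087
```

Call:
{"api": "arm_command", "payload": {"plan": [[[0.1,0,0],0],[[0.2,0,0],0],[[0.3,0,0],0],[[0.4,0,0],0],[[0.4,0,0],0]]}}

```text
time: 4.75
position: [0.568, -0.0067, 0.0576]
tool_rot: [-0.003, 0.707, -0.707, 0.004]
ft_force: [-1.5, 0.7, 0.4]
grip_width: 0.087
```

```bash
python3 - <<'E'
from rig import *
from h import *
o=get_obs();print(o["position"],o["ft_force"],o["moment"])
c=camera("scene"); crop(c,200,120,420,300,3,"pics/sc3.png")
c=camera("wrist"); cv2.imwrite("pics/w3.png",c["pixels"][:,:,::-1])
E
```

```text
[ 0.56798637 -0.00671152  0.05758751] [-1.50260544  0.67644081  0.4280834 ] [ 0.05678578  0.23096797 -0.01611322]
```

View pics/sc3.png

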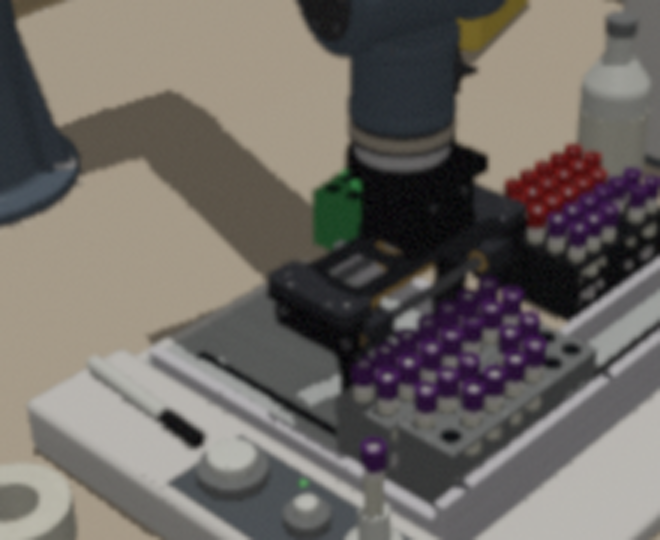

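View pics/w3.png

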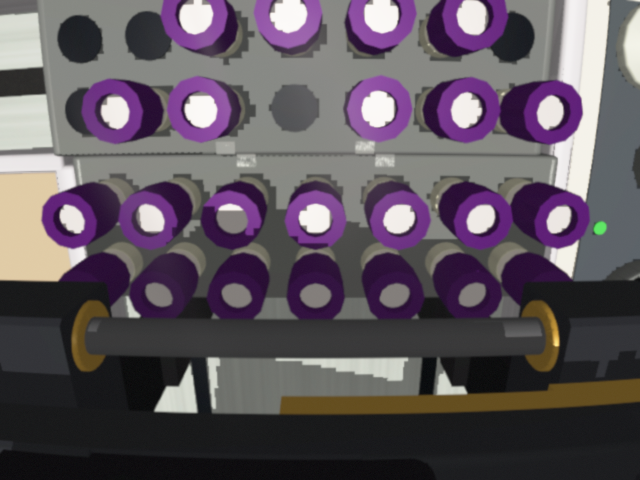

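Call:
{"api": "arm_command", "payload": {"plan": [[[0.08,0,0],0],[[0.16,0,0],0],[[0.24,0,0],0],[[0.24,0,0],0]]}}

```text
time: 5.25
position: [0.5741, -0.0068, 0.0576]
tool_rot: [0.003, -0.707, 0.707, -0.004]
ft_force: [-0.7, -0.2, 0.5]
grip_width: 0.0867
```

Call:
{"api": "arm_command", "payload": {"plan": [[[0.05,0,0],0],[[0.1,0,0],0],[[0.15,0,0],0],[[0.15,0,0],0]]}}

```text
time: 5.65
position: [0.5763, -0.0067, 0.0574]
tool_rot: [-0.004, 0.707, -0.707, 0.003]
ft_force: [-5.3, 0.2, 2.6]
grip_width: 0.0871
```

Call:
{"api": "arm_command", "payload": {"plan": [[[0.04,0,0],0],[[0.08,0,0],0],[[0.08,0,0],0]]}}

```text
time: 5.95
position: [0.5764, -0.0067, 0.0572]
tool_rot: [-0.006, 0.707, -0.707, 0.002]
ft_force: [-7.8, -2.0, 4.2]
grip_width: 0.0869
```

Call:
{"api": "arm_command", "payload": {"plan": [[[0.04,0,0],0],[[0.08,0,0],0],[[0.08,0,0],0]]}}

```text
time: 6.25
position: [0.5765, -0.0066, 0.057]
tool_rot: [-0.008, 0.707, -0.707, 0.0]
ft_force: [-10.3, -2.7, 7.1]
grip_width: 0.0875
```

```bash
python3 - <<'E'
from rig import *
from h import *
o=get_obs();print(o["position"],o["ft_force"],o["moment"])
c=camera("scene"); crop(c,280,170,430,300,4,"pics/sc4.png")
c=camera("wrist"); cv2.imwrite("pics/w4.png",c["pixels"][:,:,::-1])
E
```

```text
[ 0.57646614 -0.00664922  0.0570044 ] [-10.26600242  -2.7247474    7.09218904] [-0.22548936  1.66322555  0.33697276]
```

View pics/sc4.png

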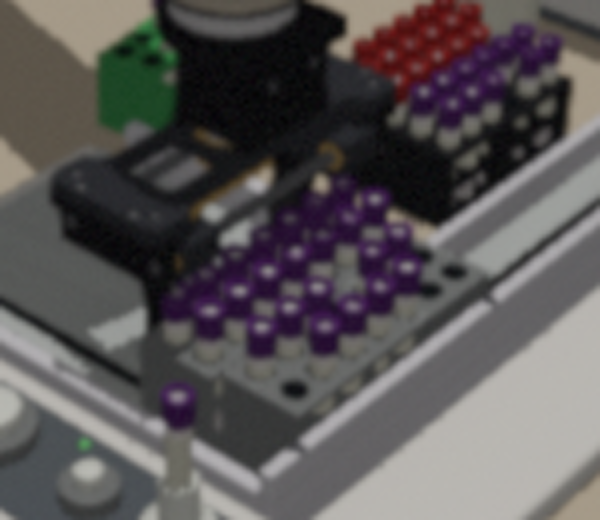

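View pics/w4.png

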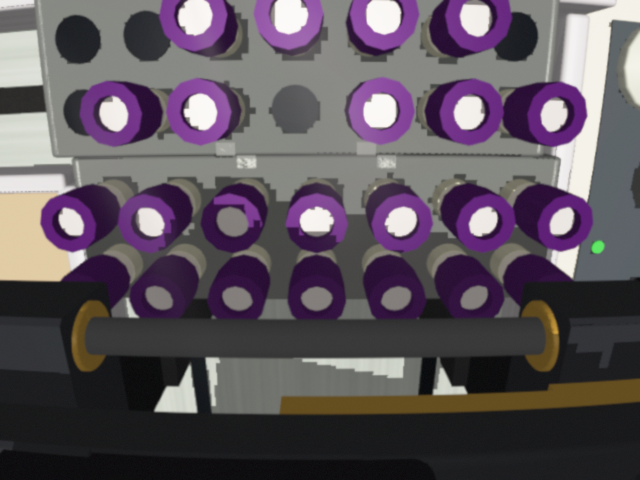

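Call:
{"api": "arm_command", "payload": {"plan": [[[0.06,0,0],0],[[0.12,0,0],0],[[0.12,0,0],0]]}}

```text
time: 6.65
position: [0.5765, -0.0066, 0.0567]
tool_rot: [-0.011, 0.707, -0.707, -0.001]
ft_force: [-15.6, -4.0, 8.6]
grip_width: 0.087
```

Call:
{"api": "arm_command", "payload": {"plan": [[[-0.2,0,0],0],[[-0.5,0,0],0],[[-1,0,0],0],[[-2,0,0],0],[[-3,0,0],0]]}}

```text
time: 7.15
position: [0.5113, -0.0072, 0.058]
tool_rot: [0.001, -0.707, 0.707, -0.005]
ft_force: [-0.8, 0.5, 0.2]
grip_width: 0.087
```

Call:
{"api": "arm_command", "payload": {"plan": [[[0,0,1.5],0],[[0,0,3],0],[[0,0,4.6],0],[[-1,0,4.6],0],[[-2.5,0,4.6],0]], "fingers": -1}}

```text
time: 7.65
position: [0.4519, -0.008, 0.1749]
tool_rot: [-0.001, -0.706, 0.708, -0.008]
ft_force: [-0.4, -0.2, 0.2]
grip_width: 0.055
```

```bash
python3 - <<'E'
from rig import *
from h import *
o=get_obs();print(o["position"],o["ft_force"],o["moment"],o["q"])
c=camera("scene"); crop(c,210,170,420,330,3.5,"pics/sc5.png")
c=camera("top"); crop(c,265,140,425,325,3.2*1,"pics/top5.png")
c=camera("wrist"); cv2.imwrite("pics/w5.png",c["pixels"][:,:,::-1])
E
```

```text
[ 0.45186531 -0.00803046  0.1749375 ] [-0.4272541  -0.21136229  0.2387215 ] [ 0.02820881  0.04282499 -0.01154122] [-2.66296352e-01  3.68842015e-01  1.91388477e+00  7.24110700e-04
  8.45637623e-01  1.29472143e+00]
```

View pics/sc5.png

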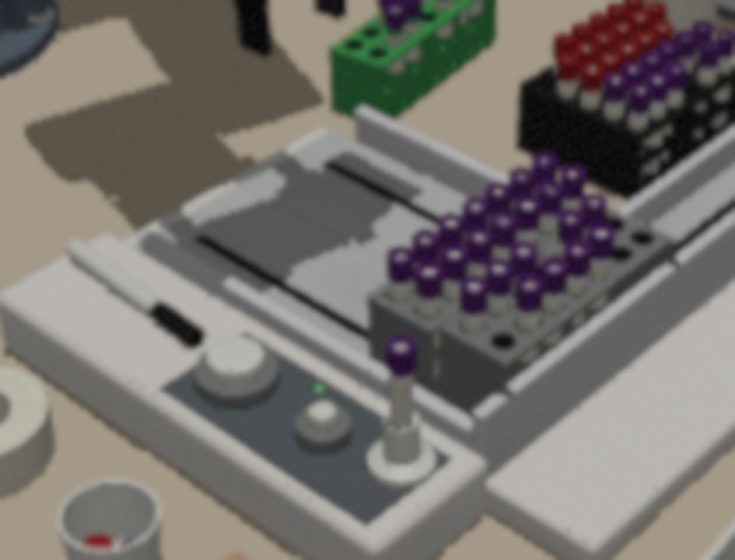

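View pics/top5.png

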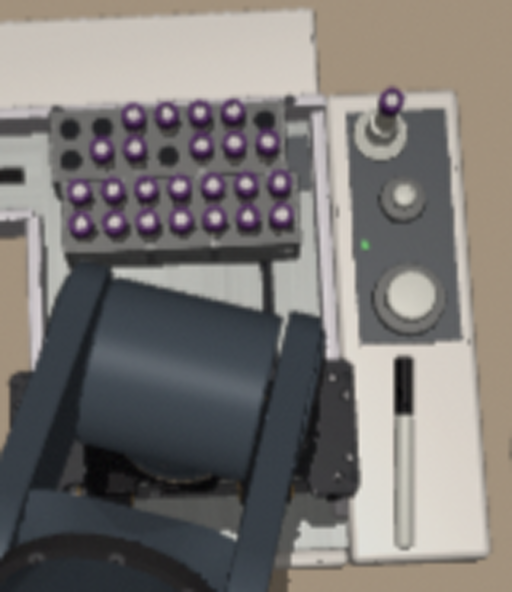

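View pics/w5.png

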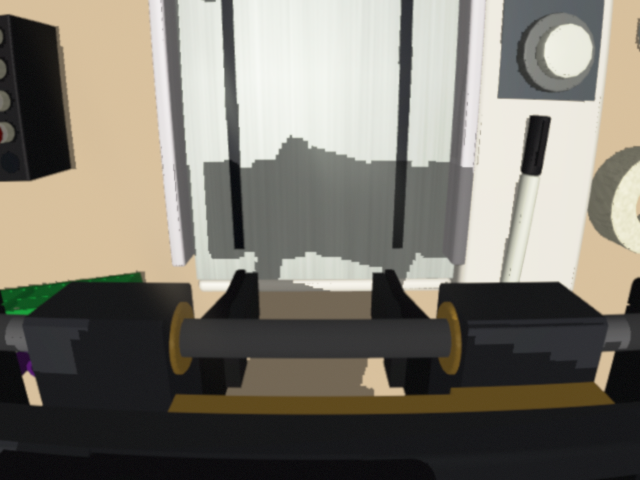

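```bash
python3 - <<'E'
from rig import *
from h import *
c=camera("top")
hsv=cv2.cvtColor(c["pixels"],cv2.COLOR_RGB2HSV)
T=lambda p:np.array(p,float)/3.2+[265,140]-0.35
for n,p in(("A",[[80,192],[281,183],[82,224],[282,216]]),("B",[[134,115],[234,110],[102,149],[268,142]]),("Afront top edge z85",[[70,248],[297,243]])):
    w=onz(c,T(p),.114 if n in"AB" else .085)
    print(n,(w*1000).round(1)[:,:2].tolist(),[np.degrees(np.arctan2(-(w[i]-w[i+1])[0],(w[i]-w[i+1])[1])).round(2) for i in range(0,len(w),2)])
E
```

```text
A [[621.7, 57.6], [623.7, -74.5], [600.2, 56.7], [601.5, -74.3]] [np.float64(0.86), np.float64(0.57)]
B [[673.0, 20.9], [674.4, -45.3], [650.5, 42.5], [651.8, -67.0]] [np.float64(1.17), np.float64(0.71)]
Afront top edge z85 [[590.8, 66.7], [589.5, -85.1]] [np.float64(-0.48)]
```

The racks are closed up: centres are about 50.6 mm apart, yaw about 0.7° matches the fence, and the push stalled at 15 N. Next is the start key.

Call:
{"api": "arm_command", "payload": {"plan": [[[1,-1.4,0],0],[[2,-2.8,0],0],[[3,-4.2,0],0],[[4,-5.6,0],0],[[4.36,-6.15,0],0]], "fingers": -1}}

```text
time: 8.35
position: [0.5615, -0.1657, 0.1731]
tool_rot: [-0.001, -0.706, 0.709, -0.005]
ft_force: [-0.2, 0.1, 0.3]
grip_width: 0.0031
```

Call:
{"api": "arm_command", "payload": {"plan": [[[0,0,-1],0],[[0,0,-2],0],[[0,0,-3],0],[[0,0,-3.4],0],[[0,0,-3.4],0]]}}

```text
time: 8.85
position: [0.5562, -0.1606, 0.086]
tool_rot: [-0.004, 0.707, -0.707, 0.003]
ft_force: [-0.4, 0.6, 0.4]
grip_width: 0.0007
```

```bash
python3 - <<'E'
from rig import *
from h import *
o=get_obs();print(o["position"],o["ft_force"],o["grip_width"])
c=camera("scene"); crop(c,210,170,420,330,3.5,"pics/sc6.png")
c=camera("wrist"); cv2.imwrite("pics/w6.png",c["pixels"][:,:,::-1])
E
```

```text
[ 0.55622154 -0.160576    0.08602329] [-0.39401943  0.59602723  0.3591556 ] 0.0007489443028768809
```

View pics/sc6.png

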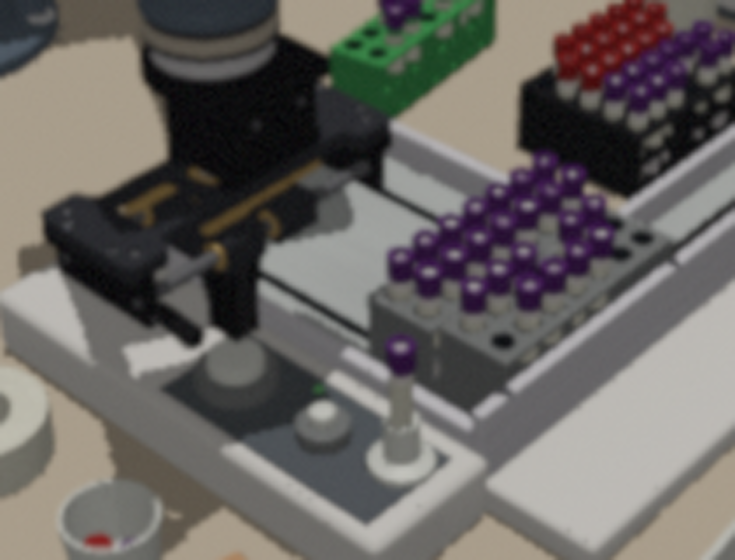

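View pics/w6.png

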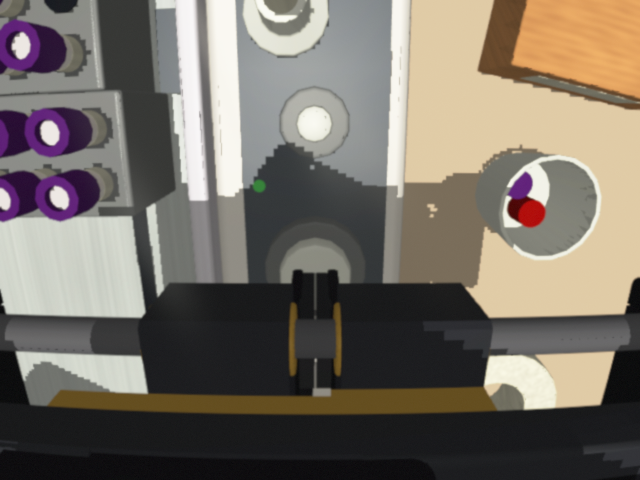

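Call:
{"api": "arm_command", "payload": {"plan": [[[0,0,-0.4],0],[[0,0,-0.7],0],[[0,0,-0.9],0],[[0,0,-1.05],0],[[0,0,-1.05],0]]}}

```text
time: 9.45
position: [0.556, -0.1605, 0.0617]
tool_rot: [0.003, -0.707, 0.707, -0.003]
ft_force: [-0.9, 0.9, 5.7]
grip_width: 0.0004
```

Call:
{"api": "arm_command", "payload": {"plan": [[[0,0,-0.06],0],[[0,0,-0.12],0],[[0,0,-0.12],0]]}}

```text
time: 9.75
position: [0.5561, -0.1606, 0.0612]
tool_rot: [0.003, -0.707, 0.707, -0.004]
ft_force: [-3.6, 1.9, 20.0]
grip_width: 0.0007
```

Call:
{"api": "arm_command", "payload": {"plan": [[[0,0,0],0],[[0,0,0.5],0],[[0,0,1.5],0],[[0,0,3],0],[[0,0,4.6],0]]}}

```text
time: 10.25
position: [0.5549, -0.1601, 0.1736]
tool_rot: [-0.004, 0.708, -0.707, 0.002]
ft_force: [0.8, -1.4, -0.2]
grip_width: 0.0005
```

Call:
{"api": "arm_command", "payload": {"plan": [[[-1.2,0,1],0],[[-2.6,0,2],0],[[-3.6,0,2],0],[[-4.6,0,2],0],[[-4.6,0,2],0]]}}

```text
time: 10.75
position: [0.4374, -0.1593, 0.2233]
tool_rot: [-0.004, 0.708, -0.706, 0.002]
ft_force: [-0.1, -0.1, -0.2]
grip_width: 0.0003
```

```bash
python3 - <<'E'
from rig import *
from h import *
o=get_obs();print(o["position"],o["ft_force"],o["time"])
c=camera("scene"); crop(c,210,170,420,330,3.5,"pics/sc7.png")
c=camera("top"); crop(c,265,140,425,325,3.2*1,"pics/top7.png")
E
```

```text
[ 0.43735904 -0.15927508  0.22326277] [-0.08594749 -0.13247284 -0.19018285] 10.75
```

View pics/sc7.png

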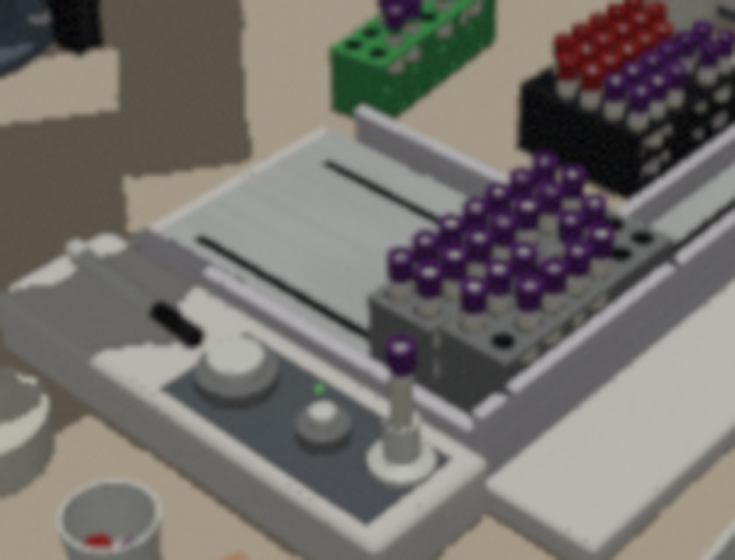

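View pics/top7.png

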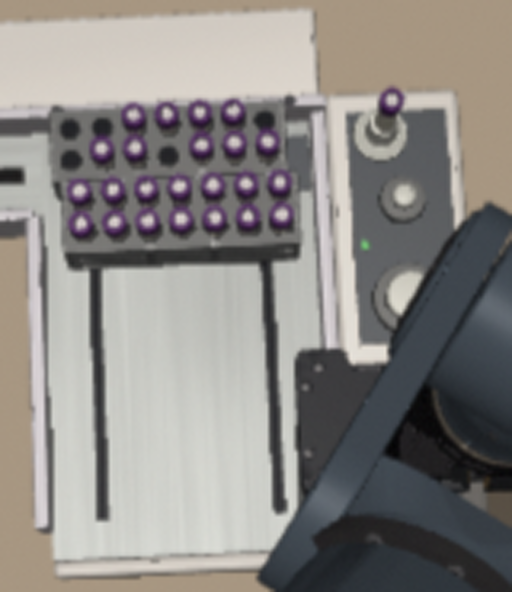

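The two racks sit together against the fence at crop px (50–300, 105–260). The start key at (405,295) is up again, and the stop key, stand and pen are where they were.

```bash
python3 -c "
from rig import *
print(hand_in())"
```

```text
the job is handed in; nothing more can be done
None
```

I pushed both racks home against the back fence, pressed the start key fully down and let it come up, then handed the job in at about 10.8 s. No verdict was reported.

- **Racks:** I slid rack_a (14 tubes) with the open fingers. It pushed rack_b (9 tubes) ahead of it until the pair stalled at about 15 N.
- **Rack position:** In the top view afterwards the centres were about 50.6 mm apart. Cap-row yaws read 0.6–1.2°, against about 0.5–0.8° for the tray. Both centres read 1–2 mm short of my estimated home positions, which is within the camera calibration, so I took the stall as the sign they were home.
- **Disagreement:** A rough reading of rack_a's front top edge gave -0.5° instead. I put more weight on the cap rows.
- **Start key:** It stopped moving 6 mm down, with the force at 20 N, and the last scene picture shows it up again.
- **Everything else:** The stop key, pen and tube stand look unmoved in the last pictures, and the arm was clear of everything. I checked the things out on the bench only where they were in view. The highest wrist force I read was about 20 N.

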